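# Set out the sample bench

## Task

Set out the bench for the next sample run: stand the lidded clear jar on the middle of the tip box's lid and the brass weight on the middle of the jar's lid to keep it shut; stand the loose vial upright in the wooden rack, midway between the two vials already there; and stand the dropper bottle directly to the left of the beaker (left as seen from the robot, neither nearer nor farther than the beaker) with a 4 cm gap between the bottle and the beaker's rim. Leave the tape roll and the screwdriver where they lie.

Things in the scene. Friction and masses are not known exactly. Their poses are not given: they have to be found in the camera images.
- jar_mid (a point): Clear round lidded plastic jar, loose, 59 mm diameter, 25 mm high, flat top, upright, about 20 g. Point: its centre, 12.5 mm above its underside; z is its axis. Grasp across its diameter.
- weight_mid (a point): Brass check weight, loose: round body 22 mm diameter with a narrower knob, 30 mm high, 100 g. Point: its centre, 15 mm above its flat underside; z is its axis. Solid to grasp round the body, which is the lower 18 mm or so.
- vial_mid (a point): The loose capped vial, standing on the worktop: 21 mm diameter, 67 mm high, flat bottom, about 20 g. Point: its centre, 33.5 mm above its underside; z is its axis. It can be held by the top 25 mm. It looks like the two vials in the rack; it is the one outside the rack.
- dropper_mid (a point): Brown dropper bottle, loose: body 33 mm diameter and 58 mm high, then a black cap and rubber top 21 mm in diameter to a height of 92 mm; about 70 g. Point: on its axis, 46 mm above its underside; z is its axis.
- tip_top (a point): Closed pipette tip box, blue with a clear lid, fixed, 76 x 112 mm (its x and y) and 58 mm high. Point: middle of the lid's flat top, 58 mm above the worktop; z up; turned up to 0.35 rad.
- rack: Wooden vial rack, an open trough, fixed: 50 mm (its x) by 120 mm (its y, lengthwise), end walls 5 mm thick and 50 mm high, side rails 3 mm thick up to 40 mm (visible wood up to 50 mm), inside 44 x 110 mm, floor 10 mm above the worktop. Two vials like the loose one are fixed in it, standing at y = +43 and -43 mm on its middle line, tops 77 mm above the worktop. Origin: middle of its underside; turned up to 0.35 rad.
- beaker: Glass beaker with some brown contents, fixed, 66 mm outside diameter, rim 70 mm, 86 mm high. Origin: middle of its underside; its x points away from the robot (world +x), its y to the left (world +y). Not to be hit by the arm: behind the work stands a glass-enclosed machine, its front at world x = 0.67 from y = -0.02 to 0.33, 0.46 m high; to the right a tall black cabinet (y below -0.32 at x above 0.4); a low grey box with a dial stands before that cabinet.
- tape: Bystander: roll of paper tape lying flat, loose, 82 mm diameter, 19 mm high; origin: middle of its underside.
- screwdriver: Bystander: screwdriver lying flat, loose, 199 mm long (along its y), up to 25 mm thick; origin: underside below its middle.
Mind the look-alikes: they are no part of the job. What is shaped like the part that bears tip_top but red is not meant.

How it is judged:
At the end, for the whole second after the job is handed in: All upright and at rest: jar on the tip box lid, within 15 mm of its middle; weight on the jar lid, within 12 mm; vial on the rack floor, within 12 mm of midway between its vials; dropper bottle on the worktop left of the beaker, gap 40 +-15 mm, within 15 mm fore and aft (horizontal distance between jar_mid and tip_top below 0.015 m and z of jar_mid in the frame of tip_top between 0.0075 and 0.0175 m and horizontal distance between weight_mid and jar_mid below 0.012 m and z of weight_mid in the frame of tip_top between 0.035 and 0.045 m and y of vial_mid in the frame of rack between -0.012 and 0.012 m and x of vial_mid in the frame of rack between -0.015 and 0.015 m and z of vial_mid in the frame of rack between 0.0385 and 0.0485 m and y of dropper_mid in the frame of beaker between 0.0765 and 0.1065 m and x of dropper_mid in the frame of beaker between -0.015 and 0.015 m and height (world z) of dropper_mid between 0.041 and 0.051 m and angle between each of jar_mid, weight_mid, vial_mid, dropper_mid's own z axis and vertical below 0.12 rad and linear speed of each of jar, weight, vial, dropper below 0.02 m/s); the robot touches nothing.
It fails at once if the tape roll is moved by more than 30 mm (distance of tape from where it was at the start of the episode above 0.03 m).
It fails at once if the screwdriver is moved by more than 30 mm (distance of screwdriver from where it was at the start of the episode above 0.03 m).
It also fails if it takes over 118 s, if anything falls off the work surface, if the arm or the gripper's body presses on something with over 40 N, if the wrist force passes 120 N, or if a joint passes its speed limit or range.

## Robot

A 7-joint arm with a two-finger parallel gripper is mounted at the origin on the work surface; the furniture and walls round the work are solid. World frame = base frame: x ahead of the robot, y to its left, z up, the work surface at z = 0. Lengths are in m, angles in rad, forces in N, time in s.
With the tool pointing down it reaches from about 0.425 to 0.925 m from the base axis. Payload 6.8 kg.
Tool frame: the origin (TCP) lies midway between the tips of the shut fingers; the grasp point (between the pads) lies r.grip_point_offset behind it (r.grip_point_offset is the distance from the TCP to the grasp point, in m); z points along the fingers, y is the direction in which the jaws open and shut (so a half turn about z gives the same grasp; the last joint's range is limited). The gripper opens to 85 mm and grips with 20 to 120 N. Pads are 22 mm wide; open, the fingers measure 114 mm over their backs; the gripper's body (76 mm by 85 mm) begins 54 mm behind the grasp point. The pads swing forward as they close: fully open they stand 13 mm farther back than shut.
Start: joints at [1.067, 0.477, 0.022, 1.555, -0.011, 1.109, -0.083], TCP at [0.26, -0.623, 0.231] pointing down, gripper open.
Joint ranges: [-2.96, 2.96], [-0.34, 2.1], [-1.41, 1.46], [0.24, 2.44], [-1.37, 4.51], [0.17, 1.92], [-2.96, 2.96]. Speed limits (rad/s): [2.39, 2.39, 3.14, 3.14, 3.14, 3.14, 3.14].

## Interface

Orientations are given as a rotation vector (axis times angle).
In Python, from bench import r gives the robot as it stands. The module is installed in compiled form; this text tells all that it offers.
- The arm moves only by the tool play_rows, never from a script. Its argument "deltas" is a list of rows, each a list of 3 entries, a list of its own where there are three numbers: the finger opening in mm, from 0 to 85.4, then the shift along the tool's x, y, z in mm, then the turn, a rotation vector about the tool's x, y, z in rad. A call has 1 to 8 rows; each row is the pose to reach, as a shift and turn from the pose measured when the call began, along the tool's axes at that moment; what a row does not reach only later rows make up. A row lasts 1/8 s, in which the tool goes at most 62.5 mm and 10.7 degrees, less where a joint would pass 70% of its speed; a pose out of reach is approached as far as the arm can. A call with a gripper value outside its range is refused whole. The fingers move at their own pace and stop on an object; "squeeze" is the grip in N (left out, the last holds). Time passes only in rows, so rows that repeat a pose let the fingers close. It gives the time, the measured TCP pose, the force and the opening at its end, in the units of the state.
- r.get_obs(): the state, without advancing time (a new reading comes with each control period).
- r.grab_frame(name): name is "scene" or "side" or "wrist"; returns (picture, depth): 480x640x3 uint8, red, green, blue; 480x640 float32, m along the optical axis (not along the pixel's ray), 0 where there is no reading.
- r.camera_model(name): a dict with "mtx" (3x3 intrinsics, pixels), "D" ([k1, k2, p1, p2, k3] as OpenCV has them; the pictures are not rectified), "rvec" (rotation vector, rad) and "tvec" (3), from world to camera coordinates, as OpenCV has them; the wrist camera has in their place "T_tool_cam" (4x4, takes a point from camera to tool coordinates, whose origin is the TCP and whose axes are the flange's). Camera axes: x right, y down, z forward; pixel columns grow to the right and rows downward; lengths in m; the calibration is good to about 2 mm. A picture is of the moment at which its call begins: read the wrist's pose just before it. camera_model takes no time and is no camera call.
- r.hand_in(): hands the job in, once; it reports no verdict.
The state is a dict: "clock": time; "joints": joint angles; "qvel": joint speeds; "tau": joint torques, N m; "tcp_pos": TCP position; "orientation": TCP orientation; "contact_force": force on the tool from outside, world axes, zero at the start; "moment": the same for the moment, N m; "grip_width": finger opening in m.
Only numpy, scipy, OpenCV 4.12 (cv2) and the standard library are available. Lean on these libraries where they do the work, as an engineer would, in place of code of your own. Each camera call takes 0.05 s, during which the arm holds its last target. There are 200 camera calls.

## Working session

There is one attempt and no reset: what is moved stays moved. The work goes in short steps, Python scripts to look and compute and a tool call to move; the robot and the scene stay as the last step left them, time stands still between calls to the robot, and variables do not carry over. Pictures are saved under pics/ and viewed, about 12 in all and at most 16, crops included, and the job is handed in when it is done.

Besides the shell and the picture viewer there is one more tool, called after ">>>" as name(argument=value, ...), one argument or row to a line, values as JSON. play_rows: Moves the arm, as the interface text tells. Its arguments: {"type":"object","properties":{"deltas":{"type":"array"},"squeeze":{"type":"number"}},"required":["deltas"]}

```bash
mkdir -p pics; ls
python3 - <<'E'
from bench import r
import cv2,numpy as np
print(r.get_obs(), r.grip_point_offset)
for n in("scene","side","wrist"):
    p,d=r.grab_frame(n); cv2.imwrite(f"pics/{n}0.png",p[:,:,::-1]); np.savez(f"{n}0.npz",p=p,d=d)
    print(n,r.camera_model(n))
E
```

```text
pics
{'clock': 0.0, 'joints': array([ 1.06691719,  0.47777988,  0.0223427 ,  1.55646861, -0.01151327,
        1.10931399, -0.08310031]), 'qvel': array([ 6.66017046e-04,  1.39387350e-04,  2.26722748e-03,  1.56324485e-03,
       -2.64363933e-05, -1.85595252e-03, -1.27879596e-03]), 'tau': array([-1.14070635e-04, -5.96453762e+01,  1.60783432e+00, -2.81201345e+01,
        1.24856411e-02,  9.33278556e-03, -1.89495915e-05]), 'tcp_pos': array([ 0.25998428, -0.62226661,  0.2303321 ]), 'orientation': array([-3.07853429e+00, -6.17308779e-01,  7.61446592e-04]), 'contact_force': array([-0.39715801,  0.05866585,  0.13110059]), 'moment': array([-0.02598694,  0.13086865, -0.01344825]), 'grip_width': 0.08528884306163773} 0.0187
scene {'mtx': array([[577.63093137,   0.        , 318.03971963],
       [  0.        , 577.63093137, 240.70455615],
       [  0.        ,   0.        ,   1.        ]]), 'D': array([-0.09667381,  0.        ,  0.        ,  0.        ,  0.        ]), 'rvec': array([ 0.63385517, -2.59251378,  1.20344663]), 'tvec': array([0.37837881, 0.1124021 , 1.28272365])}
side {'mtx': array([[5
[... 232 characters left out ...]
 array([ 0.32808964, -2.56149394,  1.57050534]), 'tvec': array([0.41725158, 0.08115252, 1.01201538])}
wrist {'mtx': array([[373.02459192,   0.        , 321.56559285],
       [  0.        , 373.02459192, 243.62798315],
       [  0.        ,   0.        ,   1.        ]]), 'D': array([0.00206987, 0.        , 0.        , 0.        , 0.        ]), 'T_tool_cam': array([[ 8.67247335e-04, -9.52215684e-01, -3.05425177e-01,
         7.75221887e-02],
       [ 9.99999363e-01,  1.04656943e-03, -4.23386986e-04,
         1.61937538e-03],
       [ 7.22804383e-04, -3.05424616e-01,  9.52215985e-01,
        -1.42252783e-01],
       [ 0.00000000e+00,  0.00000000e+00,  0.00000000e+00,
         1.00000000e+00]])}
```

View pics/scene0.png

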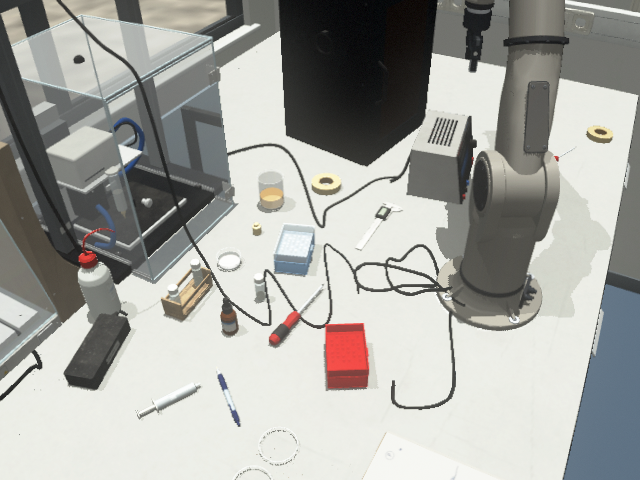

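View pics/side0.png

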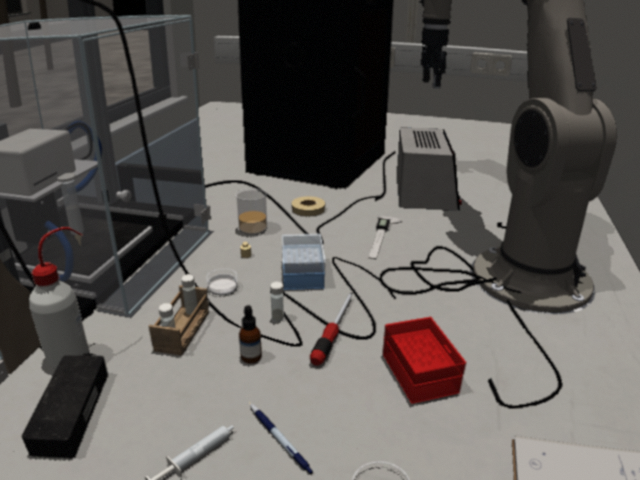

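Scene view:
- Jar at (229,261). The white rings at (278,446) and (250,475) resemble it.
- Weight at (257,229).
- Loose vial at (260,285). The rack vials are at (173,292) and (195,270).
- Dropper at (229,318).
- Blue tip box at (294,250). The red box at (346,355) is the decoy.
- Beaker at (271,190).
- Tape at (326,184), with a second roll at (600,133).
- Screwdriver at (297,318).

I'll check these in one close crop.

```bash
cat > h.py <<'E'
from bench import r
import cv2,numpy as np
from scipy.spatial.transform import Rotation as R
def cam(n,obs=None):
    m=r.camera_model(n)
    if n=="wrist":
        o=obs or r.get_obs(); T=np.eye(4);T[:3,:3]=R.from_rotvec(o["orientation"]).as_matrix();T[:3,3]=o["tcp_pos"]
        W=T@m["T_tool_cam"]
    else:
        W=np.eye(4);Rm=cv2.Rodrigues(m["rvec"])[0];W[:3,:3]=Rm.T;W[:3,3]=-Rm.T@m["tvec"]
    return m,W
def ray(c,uv):
    m,W=c;q=cv2.undistortPoints(np.float64(uv).reshape(-1,1,2),m["mtx"],m["D"]).reshape(-1,2)
    return W[:3,3],np.c_[q,np.ones(len(q))]@W[:3,:3].T
def onz(c,uv,z):
    o,d=ray(c,uv);return o+d*((z-o[2])/d[:,2])[:,None]
def cloud(c,d):
    v,u=np.mgrid[0:480,0:640];o,D=ray(c,np.c_[u.ravel(),v.ravel()])
    return (o+D*d.ravel()[:,None]).reshape(480,640,3)
def proj(c,P):
    m,W=c;V=np.linalg.inv(W);return cv2.projectPoints(np.float64(P).reshape(-1,1,3),cv2.Rodrigues(V[:3,:3])[0],V[:3,3],m["mtx"],m["D"])[0].reshape(-1,2)
E
python3 - <<'E'
from h import *
np.set_printoptions(precision=3,suppress=True)
f=np.load("scene0.npz");c=cam("scene")
for n,uv,z in [("jar",(229,258),.025),("weight",(257,224),.03),("vial",(259,275),.067),("drop",(227,302),.092),("tip",(297,238),.058),("beakerrim",(270,178),.086),("tape",(326,182),.019),("rv1",(173,287),.077),("rv2",(196,264),.077),("sdh",(272,340),.0),("sdt",(322,288),.0),("bottle",(90,258),.1)]:
    print(n,onz(c,[uv],z)[0],cloud(c,f["d"])[uv[1],uv[0]])
p=f["p"][150:360,130:370,::-1];cv2.imwrite("pics/crop1.png",cv2.resize(p,None,fx=2.8,fy=2.8,interpolation=3))
E
```

```text
jar [0.56  0.193 0.025] [0.575 0.175 0.005]
weight [0.567 0.06  0.03 ] [0.567 0.059 0.029]
vial [0.44  0.246 0.067] [0.439 0.248 0.069]
drop [0.439 0.362 0.092] [0.442 0.359 0.088]
tip [0.434 0.091 0.058] [0.434 0.092 0.059]
beakerrim [ 0.597 -0.059  0.086] [ 0.622 -0.095  0.057]
tape [ 0.505 -0.195  0.019] [ 0.519 -0.221 -0.001]
rv1 [0.575 0.367 0.077] [0.576 0.366 0.075]
rv2 [0.575 0.288 0.077] [0.575 0.288 0.077]
sdh [0.355 0.341 0.   ] [0.346 0.354 0.019]
sdt [0.334 0.159 0.   ] [0.332 0.162 0.003]
bottle [0.776 0.398 0.1  ] [0.71  0.441 0.161]
```

View pics/crop1.png

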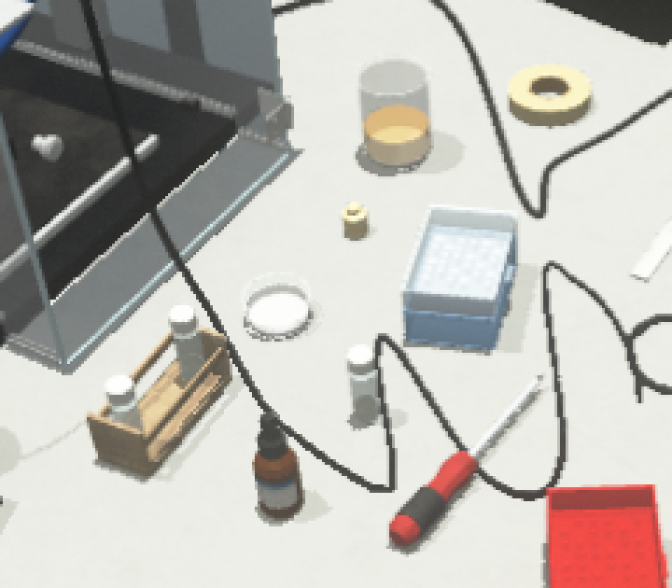

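The crop confirms the choices: jar (278,305), weight (355,220), loose vial (362,385), dropper (278,465), blue tip box (460,275), and the red tray at bottom right as the decoy. Next I'll check the obstacles on the way in.

Run:
```python
from h import *
np.set_printoptions(precision=3,suppress=True)
f=np.load("scene0.npz");c=cam("scene");P=cloud(c,f["d"])
def st(n,v0,v1,u0,u1):
    q=P[v0:v1,u0:u1].reshape(-1,3);q=q[(q[:,2]>.03)&(q[:,0]<1.5)];print(n,np.percentile(q,[1,99],axis=0))
st("greybox",115,200,412,474)
st("cab",20,160,290,430)
s=R.from_rotvec(r.get_obs()["orientation"]).as_matrix();print(s)
```

```text
greybox [[ 0.076 -0.6    0.032]
 [ 0.394 -0.005  0.256]]
cab [[ 0.264 -0.629  0.035]
 [ 0.71  -0.26   0.423]]
[[ 0.923  0.386 -0.001]
 [ 0.386 -0.923  0.001]
 [-0.    -0.001 -1.   ]]
```

>>> play_rows(
  deltas=[
    [85, [0, 0, -60], [0, 0, -0.18]],
    [85, [0, 0, -120], [0, 0, -0.36]],
    [85, [0, 0, -150], [0, 0, -0.54]],
    [85, [0, 0, -150], [0, 0, -0.72]],
    [85, [0, 0, -150], [0, 0, -0.9]],
    [85, [0, 0, -150], [0, 0, -1.08]],
    [85, [0, 0, -150], [0, 0, -1.175]],
    [85, [0, 0, -150], [0, 0, -1.175]],
  ],
)

```text
clock: 1.15
tcp_pos: [0.26, -0.6225, 0.3801]
orientation: [-2.221, -2.219, -0.001]
contact_force: [0.2, -0.2, -1.1]
grip_width: 0.085
```

Run:
```python
from h import *
np.set_printoptions(precision=3,suppress=True)
o=r.get_obs();print(o["joints"],o["tcp_pos"]);print(R.from_rotvec(o["orientation"]).as_matrix())
f=np.load("scene0.npz");c=cam("scene");P=cloud(c,f["d"])
for u,v in [(420,115),(440,130),(465,120),(412,150),(425,160),(462,165),(366,160),(434,20),(290,60),(366,100),(340,100)]: print(u,v,P[v,u])
```

```text
[ 1.21   0.4   -0.187  1.34   0.073  1.41   1.025] [ 0.26  -0.622  0.38 ]
[[ 0.001  1.    -0.001]
 [ 1.    -0.001  0.002]
 [ 0.002 -0.001 -1.   ]]
420 115 [ 0.389 -0.616  0.054]
440 130 [ 0.259 -0.388  0.147]
465 120 [ 0.215 -0.475  0.147]
412 150 [ 0.29  -0.257  0.146]
425 160 [ 0.254 -0.262  0.124]
462 165 [ 0.17 -0.32  0.1 ]
366 160 [ 0.446 -0.33   0.031]
434 20 [ 0.386 -0.649  0.346]
290 60 [ 0.71  -0.372  0.266]
366 100 [ 0.456 -0.334  0.214]
340 100 [ 0.538 -0.345  0.192]
```

>>> play_rows(
  deltas=[
    [85, [60, 10, 0], [0, 0, 0]],
    [85, [120, 20, 0], [0, 0, 0]],
    [85, [180, 30, 0], [0, 0, 0]],
    [85, [240, 45, 0], [0, 0, 0]],
    [85, [300, 65, 0], [0, 0, 0]],
    [85, [360, 90, 0], [0, 0, 0]],
    [85, [420, 120, 0], [0, 0, 0]],
    [85, [480, 160, 0], [0, 0, 0]],
  ],
)

```text
clock: 2.15
tcp_pos: [0.4112, -0.1553, 0.3813]
orientation: [-2.225, -2.216, -0.001]
contact_force: [0.2, -1.1, -0.5]
grip_width: 0.0854
```

>>> play_rows(
  deltas=[
    [85, [60, 20, 0], [0, 0, 0]],
    [85, [120, 40, 0], [0, 0, 0]],
    [85, [180, 60, 0], [0, 0, 0]],
    [85, [240, 80, 0], [0, 0, 0]],
    [85, [300, 80, 0], [0, 0, 0]],
    [85, [300, 80, 0], [0, 0, 0]],
  ],
)

```text
clock: 2.9
tcp_pos: [0.4911, 0.1503, 0.3817]
orientation: [-2.215, -2.223, -0.004]
contact_force: [-0.1, -0.9, -0.5]
grip_width: 0.085
```

Run:
```python
from h import *
np.set_printoptions(precision=3,suppress=True)
o=r.get_obs();print(o["clock"],o["joints"],o["tcp_pos"])
p,d=r.grab_frame("wrist");np.savez("w1.npz",p=p,d=d,pos=o["tcp_pos"],ori=o["orientation"]);cv2.imwrite("pics/w1.png",p[:,:,::-1])
```

```text
2.9 [ 0.364  0.187 -0.888  1.681  0.145  1.343 -0.546] [0.491 0.15  0.382]
```

View pics/w1.png

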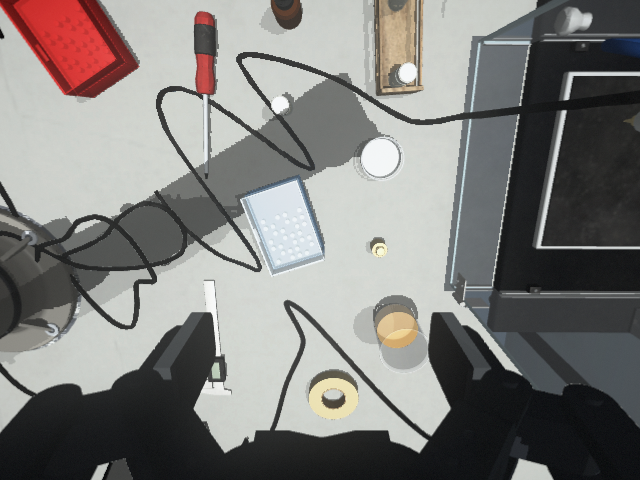

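Wrist view: jar (380,158), weight (378,249), vial cap (280,104), dropper (287,10), box lid (283,226), rack near end (400,60), beaker rim near (404,348), tape (333,397).

```bash
cat > m.py <<'E'
from h import *
np.set_printoptions(precision=4,suppress=True)
def load(fn):
    f=np.load(fn);c=cam("wrist",dict(tcp_pos=f["pos"],orientation=f["ori"]));return f,c,cloud(c,f["d"])
def rect(P,box,z0,z1):
    (u0,u1,v0,v1)=box;m=np.zeros((480,640),bool);m[v0:v1,u0:u1]=1
    m&=(P[:,:,2]>z0)&(P[:,:,2]<z1);q=P[m]
    cc,wh,a=cv2.minAreaRect(np.float32(q[:,:2]*1000));uv=np.argwhere(m)[:,::-1]
    return np.array(cc),np.array(wh),a,len(q),q[:,2].mean(),uv.mean(0)
E
python3 - <<'E'
from m import *
f,c,P=load("w1.npz")
for n,b,z0,z1 in [("jar",(350,410,130,185),.015,.04),("weight",(360,395,230,265),.02,.04),("weightbody",(360,395,230,265),.006,.04),("vial",(265,295,90,120),.055,.08),("box",(230,335,170,280),.05,.068),("rackvial",(395,420,60,88),.066,.09),("rack",(365,430,0,110),.03,.055),("drop",(265,310,0,35),.05,.11),("beaker",(365,435,285,375),.02,.1),("tape",(300,365,370,425),.01,.03)]:
    try: print(n,*rect(P,b,z0,z1))
    except Exception as e: print(n,e)
for n,uv,z in [("jar",(380,157),.025),("weight",(379,248),.03),("vial",(280,103),.067),("rim",(404,349),.086),("base",(396,316),0),("table",(450,400),0)]: print(n,onz(c,[uv],z), P[uv[1],uv[0]])
E
```

```text
jar [569.7203 185.3669] [56.4591 56.3395] 47.579586029052734 218 0.024292637206314565 [382.2248 157.922 ]
weight [572.9791  58.7472] [20.2153 19.9253] 1.869255781173706 171 0.024608619804106762 [379.1754 249.4152]
weightbody [572.5565  59.4379] [21.1005 21.2093] 1.149501919746399 224 0.022168940663858355 [378.3929 248.0223]
vial [442.316  249.4796] [20.0535 20.656 ] 45.84283447265625 290 0.0664974728007554 [279.8793 104.5552]
box [440.7389  96.9893] [ 77.2958 112.2796] 18.757671356201172 4978 0.05742063389996789 [282.6716 227.731 ]
rackvial [584.2098 282.7693] [20.6602 20.0929] 44.73904800415039 346 0.07631979992940532 [406.3006  72.6647]
rack [582.2317 314.9018] [50.3086 98.66  ] 3.8706727027893066 1115 0.04051227277702843 [400.3794  52.1937]
drop [449.5296 349.8798] [28.9168 16.3724] 0.9056864380836487 363 0.06048943619762593 [284.7906   6.8953]
beaker [603.2967 -65.4854] [66.8667 70.1151] 6.389787197113037 2730 0.053801548578083315 [400.8473 340.7828]
tape [ 511.843  -199.3939] [80.2158 82.8998] 0.3249146342277527 1488 0.01748997989502656 [333.0524 396.4866]
jar [[0.5671 0.1875 0.025 ]] [0.5702 0.186  0.0052]
weight [[0.5714 0.064  0.03  ]] [0.5715 0.0638 0.0296]
vial [[0.4427 0.2509 0.067 ]] [0.4428 0.2509 0.0671]
rim [[ 0.6033 -0.0613  0.086 ]] [ 0.6167 -0.0954  0.0339]
base [[ 0.6086 -0.0581  0.    ]] [ 0.5982 -0.033   0.0464]
table [[ 0.7105 -0.2169  0.    ]] [0.5335 0.1401 0.4224]
```

>>> play_rows(
  deltas=[
    [85, [18, 38, 20], [0, 0, 0]],
    [85, [36, 77, 50], [0, 0, 0]],
    [85, [36, 77, 110], [0, 0, 0]],
    [85, [36, 77, 170], [0, 0, 0]],
    [85, [36, 77, 230], [0, 0, 0]],
    [85, [36, 77, 262], [0, 0, 0]],
    [85, [36, 77, 262], [0, 0, 0]],
    [85, [36, 77, 262], [0, 0, 0]],
  ],
)

```text
clock: 3.95
tcp_pos: [0.5698, 0.1831, 0.121]
orientation: [-2.224, -2.219, -0.004]
contact_force: [1.1, -0.2, -0.2]
grip_width: 0.085
```

```bash
cat >> m.py <<'E'
def snap(fn):
    o=r.get_obs();print("clk",o["clock"],"j",o["joints"],"tcp",o["tcp_pos"],"F",o["contact_force"])
    M=R.from_rotvec(o["orientation"]).as_matrix();print("x_t",M[:,0],"z_t",M[:,2])
    p,d=r.grab_frame("wrist");np.savez(fn+".npz",p=p,d=d,pos=o["tcp_pos"],ori=o["orientation"]);cv2.imwrite(f"pics/{fn}.png",p[:,:,::-1]);return load(fn+".npz")
E
python3 - <<'E'
from m import *
f,c,P=snap("w2")
print(proj(c,[.569,.187,.025]))
E
```

```text
clk 3.95 j [ 0.1438  0.5917 -0.7565  1.8029  0.4915  0.9427 -0.8269] tcp [0.5698 0.1831 0.121 ] F [ 1.1208 -0.1856 -0.245 ]
x_t [0.0022 1.     0.002 ] z_t [ 0.0014  0.002  -1.    ]
[[320.2484 238.6491]]
```

View pics/w2.png

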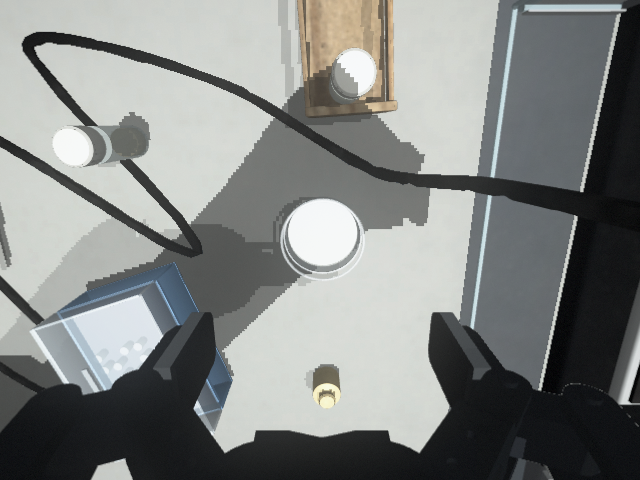

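Jar outline centred at (322,238), with clear space for both fingers. Descending and gripping.

>>> play_rows(
  deltas=[
    [85, [4, 0, 50], [0, 0, 0]],
    [85, [4, 0, 100], [0, 0, 0]],
    [85, [4, 0, 119], [0, 0, 0]],
    [85, [4, 0, 119], [0, 0, 0]],
    [50, [4, 0, 119], [0, 0, 0]],
    [50, [4, 0, 119], [0, 0, 0]],
    [50, [4, 0, 119], [0, 0, 0]],
    [50, [4, 0, 119], [0, 0, 0]],
  ],
  squeeze=30,
)

```text
clock: 5.0
tcp_pos: [0.5718, 0.1885, 0.0048]
orientation: [2.223, 2.218, 0.01]
contact_force: [0.7, -0.5, 5.4]
grip_width: 0.0572
```

>>> play_rows(
  deltas=[
    [50, [0, 0, 0], [0, 0, 0]],
    [50, [0, 0, -30], [0, 0, 0]],
    [50, [0, 0, -80], [0, 0, 0]],
    [50, [0, 0, -120], [0, 0, 0]],
    [50, [0, 0, -120], [0, 0, 0]],
  ],
)

```text
clock: 5.62
tcp_pos: [0.5733, 0.1893, 0.129]
orientation: [2.22, 2.215, 0.021]
contact_force: [0.2, -0.2, -0.7]
grip_width: 0.0571
```

Run:
```python
from m import *
f,c,P=snap("w3")
print(r.get_obs()["grip_width"])
for n,b,z0,z1 in [("jar",(200,440,200,480),.125,.17),("box",(0,320,130,480),.05,.068)]:
    print(n,*rect(P,b,z0,z1))
```

```text
clk 5.625 j [ 0.1402  0.5846 -0.7632  1.7939  0.4911  0.9473 -0.8323] tcp [0.5733 0.1893 0.129 ] F [ 0.2004 -0.157  -0.6756]
x_t [0.0022 1.     0.0058] z_t [ 0.0128  0.0057 -0.9999]
0.057026639007106826
jar [575.7245 190.3983] [68.3914 60.8288] 36.604820251464844 19615 0.13930676087026198 [320.4114 331.3484]
box [427.934  147.6141] [ 84.0243 215.8726] 9.478715896606445 10009 0.058316254993420316 [103.0331 315.9377]
```

View pics/w3.png

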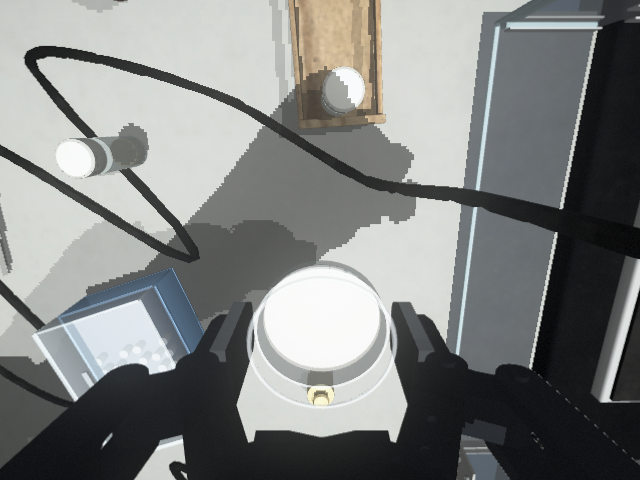

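>>> play_rows(
  deltas=[
    [50, [-30, -44, 0], [0.013, -0.006, 0]],
    [50, [-60, -88, 0], [0.013, -0.006, 0]],
    [50, [-92, -132, 0], [0.013, -0.006, 0]],
    [50, [-92, -132, 30], [0.013, -0.006, 0]],
    [50, [-92, -132, 50], [0.013, -0.006, 0]],
    [50, [-92, -132, 54], [0.013, -0.006, 0]],
    [50, [-92, -132, 54], [0.013, -0.006, 0]],
    [50, [-92, -132, 54], [0.013, -0.006, 0]],
  ],
)

```text
clock: 6.68
tcp_pos: [0.4409, 0.0973, 0.0717]
orientation: [-2.223, -2.218, 0.005]
contact_force: [0.2, -1.0, 0.3]
grip_width: 0.0573
```

Run:
```python
from m import *
f,c,P=snap("w4")
```

```text
clk 6.675 j [ 0.2904  0.4669 -0.7723  2.1645  0.5097  0.6998 -0.8328] tcp [0.4409 0.0973 0.0717] F [ 0.1808 -1.0043  0.3067]
x_t [ 0.0022  1.     -0.0014] z_t [-0.0026 -0.0014 -1.    ]
```

>>> play_rows(
  deltas=[
    [50, [0, 0, 4], [0, 0, 0]],
    [50, [0, 0, 8], [0, 0, 0]],
    [50, [0, 0, 9], [0, 0, 0]],
    [50, [0, 0, 9], [0, 0, 0]],
  ],
)

```text
clock: 7.22
tcp_pos: [0.4408, 0.097, 0.0628]
orientation: [-2.224, -2.219, 0.005]
contact_force: [-1.5, -0.8, 3.4]
grip_width: 0.057
```

>>> play_rows(
  deltas=[
    [62, [0, 0, 0], [0, 0, 0]],
    [75, [0, 0, 0], [0, 0, 0]],
    [85, [0, 0, 0], [0, 0, 0]],
    [85, [0, 0, 0], [0, 0, 0]],
    [85, [0, 0, -40], [0, 0, 0]],
    [85, [0, 0, -90], [0, 0, 0]],
    [85, [0, 0, -130], [0, 0, 0]],
    [85, [0, 0, -130], [0, 0, 0]],
  ],
)

```text
clock: 8.22
tcp_pos: [0.4431, 0.0979, 0.1955]
orientation: [2.222, 2.216, 0.002]
contact_force: [0.5, 0.1, 0.1]
grip_width: 0.0849
```

Run:
```python
from m import *
f,c,P=snap("w5")
print(*rect(P,(150,480,100,400),.07,.1)); print(*rect(P,(150,480,50,450),.05,.066)); print(*rect(P,(150,640,100,440),.012,.04))
```

```text
clk 8.225 j [ 0.4568  0.2701 -0.9224  2.0568  0.2714  0.9348 -0.614 ] tcp [0.4431 0.0979 0.1955] F [0.5149 0.0851 0.1393]
x_t [ 0.0029  1.     -0.0018] z_t [ 0.0033 -0.0018 -1.    ]
[440.87    93.8615] [56.7413 56.8993] 44.4106559753418 994 0.07901091982361583 [318.1066 241.7032]
[440.6992  96.535 ] [ 76.8916 112.4061] 18.624408721923828 12426 0.05914846804821998 [316.9417 220.9693]
[534.3975  18.1559] [348.8329 439.6382] 89.890869140625 8394 0.01565431514314447 [568.417  230.9708]
```

View pics/w5.png

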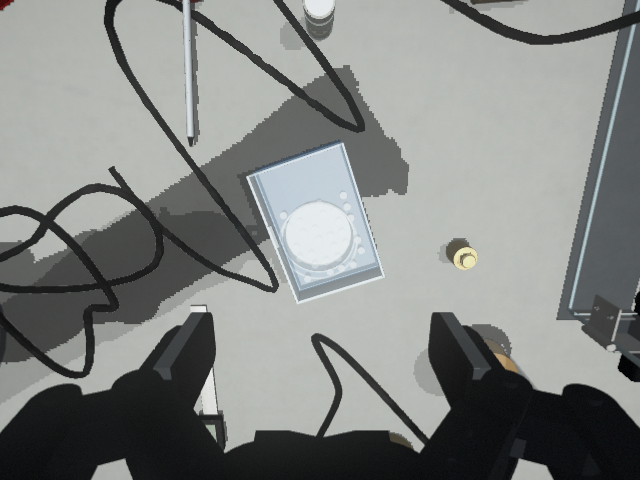

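>>> play_rows(
  deltas=[
    [50, [-13, 44, 0], [0, 0, 0]],
    [50, [-26, 88, 0], [0, 0, 0]],
    [50, [-38, 129, 20], [0, 0, 0]],
    [50, [-38, 129, 70], [0, 0, 0]],
    [50, [-38, 129, 100], [0, 0, 0]],
    [50, [-38, 129, 100], [0, 0, 0]],
    [50, [-38, 129, 100], [0, 0, 0]],
  ],
)

```text
clock: 9.15
tcp_pos: [0.5709, 0.0591, 0.0942]
orientation: [2.223, 2.218, -0.002]
contact_force: [0.9, 0.7, 0.6]
grip_width: 0.05
```

Run:
```python
from m import *
f,c,P=snap("w6")
print(onz(load("w5.npz")[1],[(320,238)],.083))
print(*rect(P,(250,400,180,330),.008,.04));print(*rect(P,(250,400,180,330),.022,.04))
```

```text
clk 9.15 j [ 0.3511  0.594  -0.7472  1.8767  0.5209  0.8761 -0.6583] tcp [0.5709 0.0591 0.0942] F [0.8714 0.7384 0.6198]
x_t [ 0.0024  1.     -0.0022] z_t [ 0.0002 -0.0022 -1.    ]
[[0.4423 0.0969 0.083 ]]
[573.2388  58.7583] [21.6994 21.8197] 1.6477453708648682 1133 0.02299023683277118 [325.241  253.2286]
[573.3337  58.5293] [19.9804 19.9721] 37.447120666503906 613 0.026517192013721415 [325.0832 257.2072]
```

View pics/w6.png

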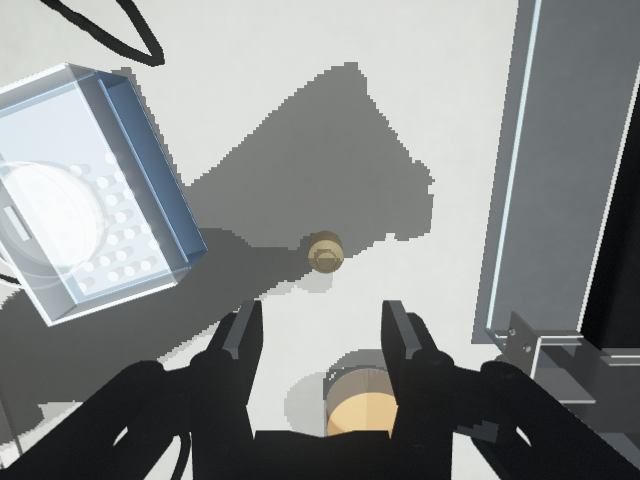

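Weight (325,253) lies between the fingers, about 2 mm towards +x.

>>> play_rows(
  deltas=[
    [50, [0, 2, 45], [0, 0, 0]],
    [50, [0, 2, 80], [0, 0, 0]],
    [50, [0, 2, 90], [0, 0, 0]],
    [50, [0, 2, 90], [0, 0, 0]],
    [15, [0, 2, 90], [0, 0, 0]],
    [15, [0, 2, 90], [0, 0, 0]],
    [15, [0, 2, 90], [0, 0, 0]],
    [15, [0, 2, 90], [0, 0, 0]],
  ],
  squeeze=40,
)

```text
clock: 10.2
tcp_pos: [0.5748, 0.0591, 0.0066]
orientation: [2.221, 2.215, 0.002]
contact_force: [-1.3, -0.2, 5.6]
grip_width: 0.0199
```

>>> play_rows(
  deltas=[
    [15, [0, 0, -20], [0, 0, 0]],
    [15, [0, 0, -70], [0, 0, 0]],
    [15, [0, 0, -130], [0, 0, 0]],
    [15, [0, 0, -150], [0, 0, 0]],
    [15, [0, 0, -150], [0, 0, 0]],
  ],
)

```text
clock: 10.82
tcp_pos: [0.575, 0.0595, 0.1586]
orientation: [2.22, 2.213, 0.006]
contact_force: [-0.4, -0.3, -1.2]
grip_width: 0.0198
```

Run:
```python
from m import *
f,c,P=snap("w7")
print(r.get_obs()["grip_width"])
```

```text
clk 10.825 j [ 0.3946  0.5173 -0.8009  1.8266  0.4478  0.9798 -0.5983] tcp [0.575  0.0595 0.1586] F [-0.4068 -0.2793 -1.1711]
x_t [ 0.003   1.     -0.0023] z_t [ 0.0078 -0.0024 -1.    ]
0.019857250866606245
```

>>> play_rows(
  deltas=[
    [15, [12, -44, 0], [0.008, 0.002, 0]],
    [15, [24, -88, 0], [0.008, 0.002, 0]],
    [15, [37, -133, 0], [0.008, 0.002, 0]],
    [15, [37, -133, 30], [0.008, 0.002, 0]],
    [15, [37, -133, 53], [0.008, 0.002, 0]],
    [15, [37, -133, 53], [0.008, 0.002, 0]],
    [15, [37, -133, 53], [0.008, 0.002, 0]],
    [15, [37, -133, 53], [0.008, 0.002, 0]],
  ],
)

```text
clock: 11.88
tcp_pos: [0.4416, 0.0964, 0.1034]
orientation: [-2.224, -2.217, 0.003]
contact_force: [-0.3, -0.4, -0.8]
grip_width: 0.0202
```

Run:
```python
from m import *
f,c,P=snap("w8")
```

```text
clk 11.875 j [ 0.3528  0.4205 -0.8365  2.1413  0.452   0.7646 -0.7792] tcp [0.4416 0.0964 0.1034] F [-0.3442 -0.3926 -0.8188]
x_t [ 0.0032  1.     -0.0005] z_t [-0.0026 -0.0005 -1.    ]
```

View pics/w8.png

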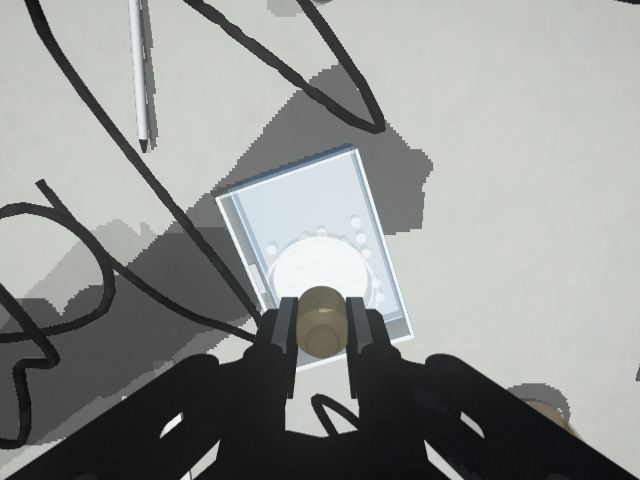

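Weight is held at (322,320), centred over the jar lid (321,285). Lowering.

>>> play_rows(
  deltas=[
    [15, [0, 0, 7], [0, 0, 0]],
    [15, [0, 0, 12], [0, 0, 0]],
    [15, [0, 0, 14.5], [0, 0, 0]],
    [15, [0, 0, 14.5], [0, 0, 0]],
  ],
)

```text
clock: 12.42
tcp_pos: [0.4415, 0.0962, 0.0897]
orientation: [-2.225, -2.218, 0.006]
contact_force: [-5.2, -3.3, 15.5]
grip_width: 0.02
```

>>> play_rows(
  deltas=[
    [25, [0, 0, 0], [0, 0, 0]],
    [35, [0, 0, 0], [0, 0, 0]],
    [45, [0, 0, 0], [0, 0, 0]],
    [50, [0, 0, -10], [0, 0, 0]],
    [50, [0, 0, -50], [0, 0, 0]],
    [50, [0, 0, -100], [0, 0, 0]],
    [50, [0, 0, -130], [0, 0, 0]],
    [50, [0, 0, -130], [0, 0, 0]],
  ],
)

```text
clock: 13.42
tcp_pos: [0.4434, 0.0971, 0.2224]
orientation: [2.223, 2.215, 0.0]
contact_force: [0.2, 0.4, -0.9]
grip_width: 0.0498
```

Run:
```python
from m import *
f,c,P=snap("w9")
print("weight",*rect(P,(220,420,100,400),.09,.12)); print("jar",*rect(P,(220,420,100,400),.075,.088));print("box",*rect(P,(150,480,50,450),.05,.066))
p=f["p"][120:400,180:460,::-1];cv2.imwrite("pics/w9c.png",cv2.resize(p,None,fx=2,fy=2))
```

```text
clk 13.425 j [ 0.5036  0.2362 -0.96    2.0246  0.2349  0.9913 -0.5768] tcp [0.4434 0.0971 0.2224] F [ 0.2228  0.4277 -0.9464]
x_t [ 0.0036  1.     -0.0022] z_t [ 0.0025 -0.0022 -1.    ]
weight [441.5009  95.6577] [21.4514 21.7097] 16.392345428466797 804 0.10624033221483181 [318.4614 234.1405]
jar [440.5621  93.7568] [56.7628 56.6051] 45.85120391845703 594 0.08293780506200576 [317.6448 226.803 ]
box [480.0181  41.7009] [103.8149 264.0472] 35.14548873901367 10049 0.05870362637220752 [321.324  214.8297]
```

View pics/w9c.png

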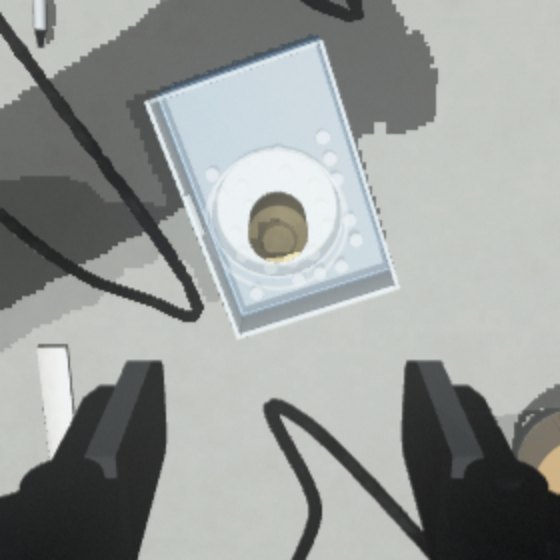

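Weight (278,235 in the crop) stands centred on the jar, and the jar is on the box. Next, the vial.

>>> play_rows(
  deltas=[
    [50, [50, 0, 0], [0, 0, 0]],
    [50, [100, 0, 0], [0, 0, 0]],
    [50, [152, -1, 20], [0, 0, 0]],
    [50, [152, -1, 70], [0, 0, 0]],
    [50, [152, -1, 90], [0, 0, 0]],
    [50, [152, -1, 90], [0, 0, 0]],
    [50, [152, -1, 90], [0, 0, 0]],
  ],
)

```text
clock: 14.35
tcp_pos: [0.4428, 0.2482, 0.1315]
orientation: [2.225, 2.214, -0.001]
contact_force: [0.1, 0.2, 0.1]
grip_width: 0.0499
```

Run:
```python
from m import *
f,c,P=snap("w10")
print("vial",*rect(P,(240,400,180,400),.055,.08)); print("vial body",proj(c,[[.4423,.2495,.067],[.4423,.2495,0]]))
print("drop",*rect(P,(180,430,0,200),.062,.11),*rect(P,(180,430,0,200),.03,.11))
```

```text
clk 14.35 j [ 0.0792  0.4766 -0.8883  1.9992  0.48    0.8875 -1.0735] tcp [0.4428 0.2482 0.1315] F [0.0523 0.2285 0.1008]
x_t [ 0.0049  1.     -0.0021] z_t [ 0.0011 -0.0021 -1.    ]
vial [428.2076 199.595 ] [ 75.8915 120.4376] 0.599511981010437 2634 0.060832514322530395 [317.9916 334.9639]
vial body [[320.6674 257.9834]
 [320.7614 227.6994]]
drop [449.0849 356.4662] [20.6788 20.3412] 88.28638458251953 1652 0.08178453541815935 [333.3547  55.8172] [449.0364 356.5307] [32.5749 32.6502] 50.74081802368164 3095 0.06717957958888916 [331.8943  63.2197]
```

View pics/w10.png

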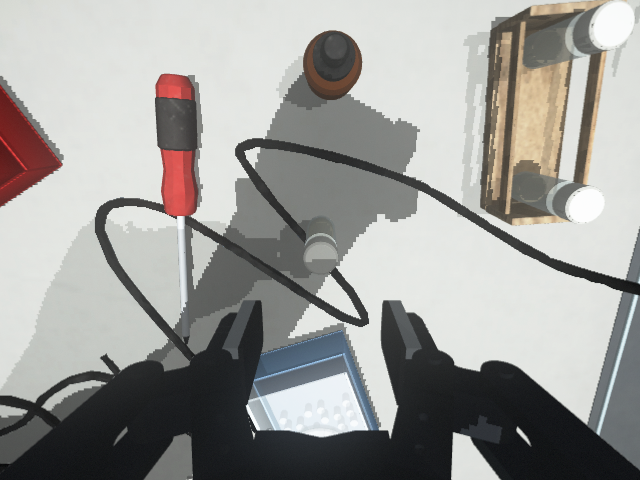

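Vial cap (320,257) is centred in the jaws. Rack vial tops at (612,24) and (582,202), dropper at (333,60).

>>> play_rows(
  deltas=[
    [50, [1, 0, 50], [0, 0, 0]],
    [50, [1, 0, 85], [0, 0, 0]],
    [50, [1, 0, 94], [0, 0, 0]],
    [50, [1, 0, 94], [0, 0, 0]],
    [12, [1, 0, 94], [0, 0, 0]],
    [12, [1, 0, 94], [0, 0, 0]],
    [12, [1, 0, 94], [0, 0, 0]],
    [12, [1, 0, 94], [0, 0, 0]],
  ],
  squeeze=30,
)

```text
clock: 15.4
tcp_pos: [0.444, 0.2497, 0.039]
orientation: [2.225, 2.213, 0.003]
contact_force: [-0.4, -1.3, 7.9]
grip_width: 0.0205
```

Run:
```python
from m import *
f,c,P=load("w10.npz")
a=onz(c,[(612,24),(582,203)],.077);print(a,a.mean(0),np.linalg.norm(a[0]-a[1]))
print(*rect(P,(560,640,0,55),.066,.09));print(*rect(P,(555,610,175,230),.066,.09))
print("rack",*rect(P,(470,640,0,240),.030,.055))
o=r.get_obs();print(o["tcp_pos"],o["contact_force"])
```

```text
[[0.5784 0.3683 0.077 ]
 [0.5823 0.2838 0.077 ]] [0.5803 0.3261 0.077 ] 0.08459210076755345
[578.0771 367.7262] [21.7074 20.8126] 26.79293441772461 2404 0.07552150951251857 [604.76    26.9667]
[583.8961 282.6502] [20.9629 20.8637] 8.052407264709473 1579 0.07542140418231834 [579.0564 202.9056]
rack [581.582  325.4698] [ 51.8504 120.126 ] 4.082417964935303 8076 0.040294888642301026 [546.4599 106.9144]
[0.444  0.2497 0.039 ] [-0.3553 -1.2849  7.8693]
```

>>> play_rows(
  deltas=[
    [12, [0, 0, -20], [0, 0, 0]],
    [12, [0, 0, -75], [0, 0, 0]],
    [12, [0, 0, -125], [0, 0, 0]],
    [12, [25, 45, -125], [0, 0, -0.035]],
    [12, [50, 90, -125], [0, 0, -0.07]],
    [12, [76, 137, -125], [0, 0, -0.07]],
    [12, [76, 137, -125], [0, 0, -0.07]],
    [12, [76, 137, -125], [0, 0, -0.07]],
  ],
)

```text
clock: 16.4
tcp_pos: [0.5802, 0.3253, 0.1651]
orientation: [2.145, 2.291, 0.003]
contact_force: [-0.9, 0.2, -0.6]
grip_width: 0.0204
```

Run:
```python
from m import *
f,c,P=snap("w11")
print(r.get_obs()["grip_width"])
print(*rect(P,(200,450,0,240),.030,.055));print(*rect(P,(250,400,0,180),.066,.09))
```

```text
clk 16.4 j [-0.0419  0.668  -0.8427  1.6007  0.5429  1.1191 -0.9548] tcp [0.5802 0.3253 0.1651] F [-0.8958  0.1805 -0.639 ]
x_t [-0.0655  0.9978 -0.0009] z_t [ 0.0032 -0.0007 -1.    ]
0.020458792127224186
[598.096  401.3771] [187.4233  71.3183] 69.69557189941406 3060 0.03853256628585722 [377.1631 101.9856]
[578.5236 374.1606] [19.9067  9.1558] 3.825856924057007 448 0.07640552827879174 [323.8281 172.1451]
```

View pics/w11.png

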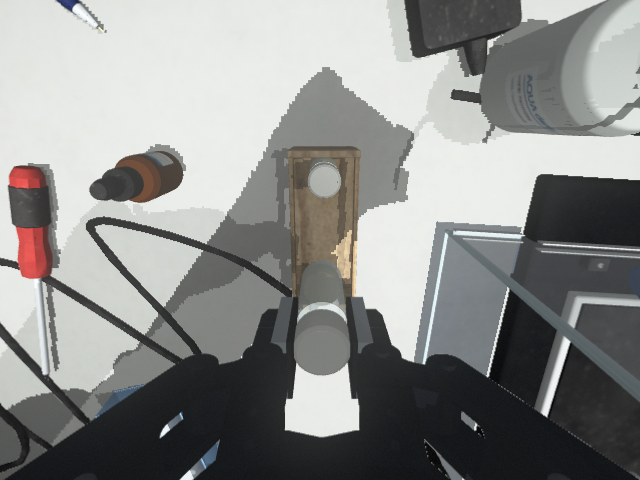

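Vial hangs upright between the two rack vials (325,320), in line with the trough. Lowering to just above the floor, then the last few mm.

>>> play_rows(
  deltas=[
    [12, [0, 1, 50], [0, 0, 0]],
    [12, [0, 1, 90], [0, 0, 0]],
    [12, [0, 1, 106], [0, 0, 0]],
    [12, [0, 1, 112], [0, 0, 0]],
    [12, [0, 1, 115], [0, 0, 0]],
    [12, [0, 1, 115], [0, 0, 0]],
    [12, [0, 1, 115], [0, 0, 0]],
  ],
)

```text
clock: 17.32
tcp_pos: [0.5818, 0.3253, 0.0511]
orientation: [2.145, 2.29, 0.005]
contact_force: [-0.5, 0.0, -1.0]
grip_width: 0.0201
```

>>> play_rows(
  deltas=[
    [12, [0, 0, 1.5], [0, 0, 0]],
    [12, [0, 0, 2.5], [0, 0, 0]],
    [12, [0, 0, 2.5], [0, 0, 0]],
    [12, [0, 0, 2.5], [0, 0, 0]],
  ],
)

```text
clock: 17.82
tcp_pos: [0.5821, 0.3255, 0.0491]
orientation: [2.145, 2.29, 0.006]
contact_force: [-0.5, -0.3, 5.8]
grip_width: 0.0202
```

Contact of 5.8 N: it is on the floor. Releasing.

>>> play_rows(
  deltas=[
    [24, [0, 0, 0], [0, 0, 0]],
    [32, [0, 0, 0], [0, 0, 0]],
    [40, [0, 0, 0], [0, 0, 0]],
    [40, [0, 0, -15], [0, 0, 0]],
    [40, [0, 0, -60], [0, 0, 0]],
    [40, [0, 0, -120], [0, 0, 0]],
    [40, [0, 0, -165], [0, 0, 0]],
    [40, [0, 0, -165], [0, 0, 0]],
  ],
)

```text
clock: 18.82
tcp_pos: [0.5827, 0.3277, 0.2199]
orientation: [2.143, 2.289, 0.019]
contact_force: [0.2, 0.3, 0.5]
grip_width: 0.0399
```

>>> play_rows(
  deltas=[
    [60, [15, -44, 0], [0, 0, 0.035]],
    [60, [30, -88, 0], [0, 0, 0.066]],
    [60, [39, -131, 10], [0, 0, 0.066]],
    [60, [39, -131, 45], [0, 0, 0.066]],
    [60, [39, -131, 45], [0, 0, 0.066]],
    [60, [39, -131, 45], [0, 0, 0.066]],
  ],
)

```text
clock: 19.58
tcp_pos: [0.4506, 0.3584, 0.1741]
orientation: [2.219, 2.217, 0.02]
contact_force: [0.1, 0.9, -0.1]
grip_width: 0.0598
```

Run:
```python
from m import *
f,c,P=snap("w12")
print("drop",*rect(P,(200,440,120,330),.062,.11),*rect(P,(200,440,120,330),.03,.11))
m=(P[:,:,2]>.066)&(P[:,:,2]<.09);m[:,:420]=0;m[380:]=0
n,l,s,ce=cv2.connectedComponentsWithStats(m.astype(np.uint8))
for i in range(1,n):
    if s[i,4]>80: q=P[l==i];print(ce[i],s[i,4],(q[:,:2].max(0)+q[:,:2].min(0))/2,q[:,:2].max(0)-q[:,:2].min(0),q[:,2].mean())
```

```text
clk 19.575 j [-0.1067  0.5217 -0.8953  1.8193  0.4825  1.0199 -1.1951] tcp [0.4506 0.3584 0.1741] F [ 0.141   0.8644 -0.1129]
x_t [0.001  1.     0.0052] z_t [ 0.0126  0.0052 -0.9999]
drop [449.0741 358.4495] [20.2532 17.9808] 1.6388630867004395 827 0.08022281000340084 [317.6844 242.9649] [449.2251 359.795 ] [27.628  32.6955] 88.1707992553711 1734 0.06379320926940635 [317.5859 232.9469]
[507.1672 226.8253] 939 [0.5782 0.3687] [0.0207 0.0209] 0.07558812900683333
[502.1924 284.9104] 837 [0.5812 0.3257] [0.0209 0.0205] 0.07525160774442448
[497.8802 336.7629] 776 [0.5847 0.283 ] [0.0215 0.0214] 0.07504073543799518
```

View pics/w12.png

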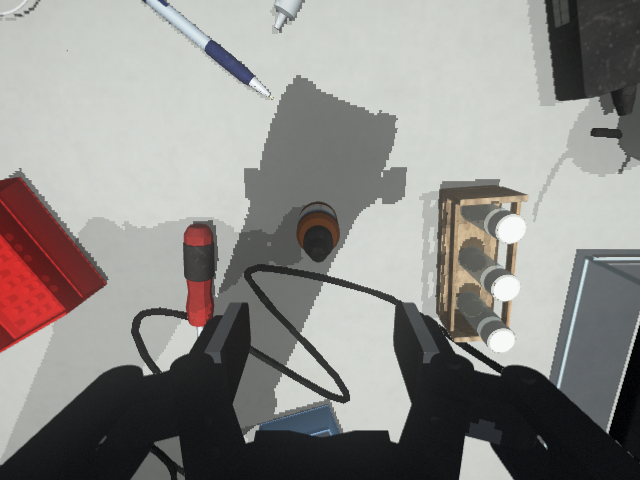

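Vial is midway: it measures (0.5812, 0.3257) against a midpoint of (0.5815, 0.3259). The dropper (318,235) is between the jaws.

>>> play_rows(
  deltas=[
    [60, [-1.5, -3, 50], [0.013, -0.005, 0]],
    [60, [-1.5, -3, 100], [0.013, -0.005, 0]],
    [60, [-1.5, -3, 135], [0.013, -0.005, 0]],
    [60, [-1.5, -3, 140], [0.013, -0.005, 0]],
    [60, [-1.5, -3, 140], [0.013, -0.005, 0]],
  ],
)

```text
clock: 20.25
tcp_pos: [0.4505, 0.3589, 0.0358]
orientation: [-2.223, -2.219, -0.004]
contact_force: [0.5, 0.1, 0.4]
grip_width: 0.0599
```

>>> play_rows(
  deltas=[
    [25, [0, 0, 0], [0, 0, 0]],
    [25, [0, 0, 0], [0, 0, 0]],
    [25, [0, 0, 0], [0, 0, 0]],
    [25, [0, 0, 0], [0, 0, 0]],
  ],
  squeeze=40,
)

```text
clock: 20.75
tcp_pos: [0.4514, 0.3601, 0.0377]
orientation: [-2.223, -2.219, -0.009]
contact_force: [-0.8, -0.3, 5.8]
grip_width: 0.0319
```

>>> play_rows(
  deltas=[
    [25, [0, 0, -20], [0, 0, 0]],
    [25, [0, 0, -75], [0, 0, 0]],
    [25, [0, 0, -135], [0, 0, 0]],
    [25, [0, 0, -165], [0, 0, 0]],
    [25, [0, 0, -165], [0, 0, 0]],
  ],
)

```text
clock: 21.38
tcp_pos: [0.4517, 0.3609, 0.2069]
orientation: [2.222, 2.219, 0.019]
contact_force: [0.3, 0.2, -1.5]
grip_width: 0.0315
```

Run:
```python
from m import *
f=np.load("scene0.npz");P=cloud(cam("scene"),f["d"])
print(*rect(P,(255,288,165,215),.02,.1));print(*rect(P,(255,288,165,215),.075,.1))
f=np.load("side0.npz");P=cloud(cam("side"),f["d"])
print(*rect(P,(230,273,180,240),.02,.1));print(*rect(P,(230,273,180,240),.075,.1))
f,c,P=load("w1.npz");print(*rect(P,(365,435,285,375),.075,.1),*rect(P,(365,435,285,375),.01,.05))
o=r.get_obs();print(o["tcp_pos"],o["grip_width"],R.from_rotvec(o["orientation"]).as_matrix())
```

```text
[603.7785 -68.4046] [68.9519 78.7052] 39.590545654296875 819 0.05885052746401253 [270.8217 185.7912]
[602.1119 -69.2966] [75.2796 70.3143] 71.16127014160156 187 0.08120602626639309 [269.861  176.6952]
[602.9679 -65.1694] [71.1062 70.9006] 74.11174774169922 1088 0.058518897145372624 [251.3575 206.5129]
[602.9937 -65.5779] [71.2351 69.6018] 69.51449584960938 265 0.08034702021743928 [250.6642 195.    ]
[603.2904 -65.4847] [66.8667 70.115 ] 6.389367580413818 559 0.08130526428888148 [404.3095 354.2343] [603.8398 -65.0199] [63.5482 66.5135] 14.003403663635254 1365 0.03263539289673936 [397.5795 331.2051]
[0.4517 0.3609 0.2069] 0.031516852058615784 [[ 0.0015  1.      0.0094]
 [ 1.     -0.0016  0.008 ]
 [ 0.008   0.0093 -0.9999]]
```

>>> play_rows(
  deltas=[
    [25, [-50, 10, 0], [0.009, -0.008, 0]],
    [25, [-105, 25, 0], [0.009, -0.008, 0]],
    [25, [-160, 50, 0], [0.009, -0.008, 0]],
    [25, [-215, 75, 0], [0.009, -0.008, 0]],
    [25, [-270, 105, 0], [0.009, -0.008, 0]],
    [25, [-315, 135, 0], [0.009, -0.008, 0]],
    [25, [-333, 150, 0], [0.009, -0.008, 0]],
    [25, [-333, 150, 0], [0.009, -0.008, 0]],
  ],
)

```text
clock: 22.38
tcp_pos: [0.6013, 0.0263, 0.2049]
orientation: [-2.226, -2.216, 0.001]
contact_force: [-0.7, 1.5, -0.6]
grip_width: 0.0315
```

Run:
```python
from m import *
f,c,P=snap("w13")
print(r.get_obs()["grip_width"])
```

```text
clk 22.375 j [ 0.482   0.5214 -0.8574  1.7199  0.4348  1.1035 -0.5152] tcp [0.6013 0.0263 0.2049] F [-0.7149  1.54   -0.6366]
x_t [0.0043 1.     0.0003] z_t [-0.0011  0.0003 -1.    ]
0.03157850488447329
```

View pics/w13.png

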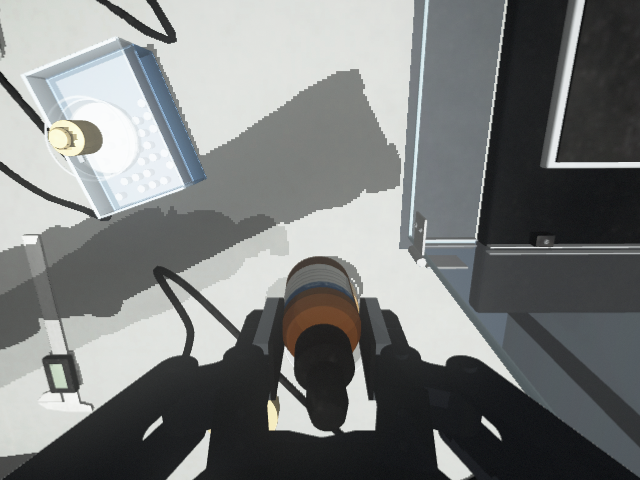

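Dropper is held upright (322,330), stack still in place at (85,135), and the machine's front edge is clear to the right. Lowering.

>>> play_rows(
  deltas=[
    [25, [0.5, 1.5, 50], [0, 0, 0]],
    [25, [0.5, 1.5, 100], [0, 0, 0]],
    [25, [0.5, 1.5, 140], [0, 0, 0]],
    [25, [0.5, 1.5, 158], [0, 0, 0]],
    [25, [0.5, 1.5, 162], [0, 0, 0]],
    [25, [0.5, 1.5, 162], [0, 0, 0]],
    [25, [0.5, 1.5, 162], [0, 0, 0]],
  ],
)

```text
clock: 23.3
tcp_pos: [0.6028, 0.0295, 0.0448]
orientation: [2.223, 2.22, 0.003]
contact_force: [0.0, -0.3, -0.9]
grip_width: 0.0316
```

>>> play_rows(
  deltas=[
    [25, [0, 0, 3], [0, 0, 0]],
    [25, [0, 0, 5.5], [0, 0, 0]],
    [25, [0, 0, 6.5], [0, 0, 0]],
    [25, [0, 0, 6.5], [0, 0, 0]],
    [25, [0, 0, 6.5], [0, 0, 0]],
  ],
)

```text
clock: 23.92
tcp_pos: [0.6028, 0.0295, 0.0383]
orientation: [2.223, 2.22, 0.003]
contact_force: [-0.0, -0.8, -1.0]
grip_width: 0.0312
```

>>> play_rows(
  deltas=[
    [25, [-1.5, 0, 1], [0, 0, 0]],
    [25, [-1.5, 0, 2], [0, 0, 0]],
    [25, [-1.5, 0, 2.5], [0, 0, 0]],
    [25, [-1.5, 0, 2.5], [0, 0, 0]],
  ],
)

```text
clock: 24.42
tcp_pos: [0.603, 0.0291, 0.0377]
orientation: [2.222, 2.22, 0.004]
contact_force: [-6.4, -0.1, 16.0]
grip_width: 0.0313
```

Contact of 16 N: it is standing. Releasing and rising.

>>> play_rows(
  deltas=[
    [36, [0, 0, -0.5], [0, 0, 0]],
    [44, [0, 0, -0.5], [0, 0, 0]],
    [52, [0, 0, -0.5], [0, 0, 0]],
    [52, [0, 0, -15], [0, 0, 0]],
    [52, [0, 0, -65], [0, 0, 0]],
    [52, [0, 0, -120], [0, 0, 0]],
    [52, [0, 0, -160], [0, 0, 0]],
    [52, [0, 0, -160], [0, 0, 0]],
  ],
)

```text
clock: 25.42
tcp_pos: [0.6048, 0.0297, 0.2023]
orientation: [2.218, 2.217, 0.013]
contact_force: [0.0, -0.7, -0.2]
grip_width: 0.0519
```

>>> play_rows(
  deltas=[
    [52, [20, -35, -60], [0, 0, 0]],
    [52, [40, -70, -120], [0, 0, 0]],
    [52, [60, -100, -160], [0, 0, 0]],
    [52, [60, -100, -160], [0, 0, 0]],
    [52, [60, -100, -160], [0, 0, 0]],
  ],
)

```text
clock: 26.05
tcp_pos: [0.5033, 0.0891, 0.3614]
orientation: [2.217, 2.216, 0.012]
contact_force: [0.6, -1.0, 0.1]
grip_width: 0.0519
```

Run:
```python
from m import *
f,c,P=snap("w14")
def at(n,x,y,z0,z1,rr=.05):
    m=(np.hypot(P[:,:,0]-x,P[:,:,1]-y)<rr)&(P[:,:,2]>z0)&(P[:,:,2]<z1);q=P[m];cc,wh,a=cv2.minAreaRect(np.float32(q[:,:2]*1000));print(n,cc,wh,len(q),q[:,2].max(),np.argwhere(m).mean(0)[::-1])
at("drop cap",.603,.027,.064,.11);at("drop body",.603,.027,.03,.057,.03);at("beaker",.603,-.066,.075,.1)
at("weight",.442,.096,.09,.125,.03);at("jar",.442,.096,.073,.088);at("box",.441,.097,.05,.066,.09);at("vial",.581,.3257,.066,.09,.02);at("tape",.512,-.2,.008,.03,.06)
p,d=r.grab_frame("scene");cv2.imwrite("pics/s2.png",cv2.resize(p[120:370,130:400,::-1],None,fx=2.2,fy=2.2,interpolation=3))
```

```text
clk 26.05 j [ 0.5778  0.2145 -1.0075  1.7216  0.1917  1.2992 -0.4701] tcp [0.5033 0.0891 0.3614] F [ 0.598  -1.0471  0.0669]
x_t [0.0006 1.     0.0006] z_t [ 0.0103  0.0005 -0.9999]
drop cap (599.6405639648438, 27.870651245117188) (20.592819213867188, 17.93403434753418) 280 0.095249856432437 [398.9357 244.1571]
drop body (598.6502685546875, 28.749042510986328) (32.46929168701172, 27.565319061279297) 353 0.05677471106190479 [391.6119 233.051 ]
beaker (601.7831420898438, -57.54957580566406) (69.88890838623047, 53.79359436035156) 334 0.08660059823336169 [397.982  307.3413]
weight (441.7626953125, 95.92513275146484) (21.085155487060547, 21.235340118408203) 369 0.1142231017753419 [262.271  191.7669]
jar (440.9200744628906, 93.69322967529297) (56.15963363647461, 56.70497131347656) 302 0.08779466147001636 [263.8245 189.7285]
box (440.8348388671875, 96.82443237304688) (76.91948699951172, 112.092041015625) 5170 0.06590590828799875 [267.1286 180.7008]Traceback (most recent call last):
  File "<stdin>", line 6, in <module>
  File "<stdin>", line 4, in at
    return umr_maximum(a, axis, None, out, keepdims, initial, where)
ValueError: zero-size array to reduction operation maximum which has no identity
```

Bottle relative to beaker is about (-3, +93) mm, which is good. One last overview from the scene camera.

Run:
```python
from m import *
p,d=r.grab_frame("scene");cv2.imwrite("pics/s2.png",cv2.resize(p[120:370,130:400,::-1],None,fx=2.2,fy=2.2,interpolation=3))
```

```text
(no output)
```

View pics/s2.png

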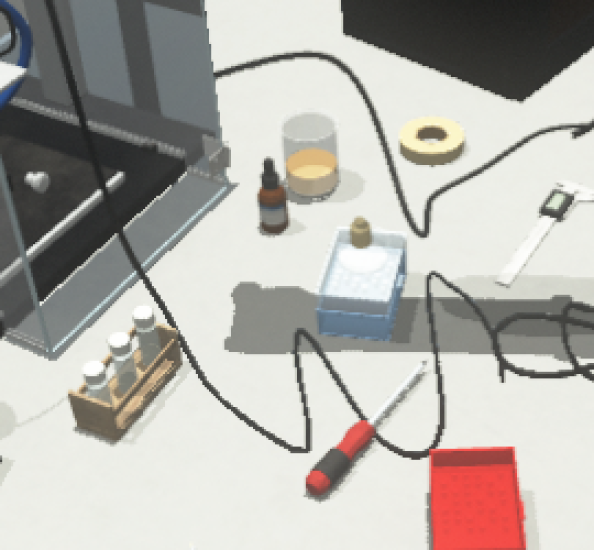

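All items are in place: bottle (273,200) beside the beaker, stack on the box at (361,235), three vials in a row in the rack. Tape and screwdriver look unmoved.

```bash
python3 -c "
from bench import r
print(r.hand_in())"
```

```text
the job is handed in; nothing more can be done
None
```

The bench is set out and handed in at about 26 s on the robot's clock. No verdict was reported.

| Item | Last check | Limit |
|---|---|---|
| Jar on tip box lid | about 0–3 mm from the lid's middle | 15 mm |
| Weight on jar lid | about 1–2 mm from the jar's middle, upright | 12 mm |
| Vial in rack | under 1 mm from midway between the two fixed vials, checked right after release | 12 mm |
| Dropper bottle | gap about 41 mm; about 3 mm nearer the robot than the beaker | gap 40 ± 15 mm; 15 mm fore and aft |

- **Jar:** two measurements disagreed by about 3 mm. The depth fit put it at y = 0.094 m and the picture outline at 0.097 m. Both are well within the limit.
- **Vial:** the final script could not re-measure it because the rack was out of the wrist camera's view. The script stopped there, so the tape roll's position was not measured again either. The last overview shows the vial standing in line.
- **Tape roll and screwdriver:** I judged them unmoved by eye in that overview.
- **Contact:** the highest wrist force I saw was about 16 N, when setting down the weight and the bottle. The gripper was clear of everything at hand-in.

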